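Pry the press-fit cover off a field-radio battery box, evenly

TASK

Free the stuck cover of the olive battery box with the orange pry wedge: take the wedge from its wooden block, find the pry slots at the two ends of the seam by feel (the box stands loosely in its tray) and push the wedge straight down into them, a little at one end and then at the other, so that the cover comes away evenly (never one end more than 4 mm ahead of the other), until both ends stand 5 mm open or a little more. Push gently, feeling the force, so that the castings are not bruised (never more than 40 N between wedge and box, both flanks together, knocks included), and touch the box with nothing but the wedge. Then put the wedge back upright in the slot of its block, all the way in, and let go; leave the mug, the coffee pack and the handheld radio alone.

Things in the scene. Friction and masses are not known exactly. Their poses are not given: they have to be found in the camera images.
- tray: Low dark steel tray fixed on the table, walls 24 mm high on three sides, holding the heavy olive battery box, 190 mm wide (y). Origin on the table; x from box body to cover, y to the left end. The box stands in it with play but never shifts under load: seam at tray x = 0 +/- 9 mm, middle at y = 0 +/- 3 mm, turned up to 0.04 rad. Its flat rim is 93 mm above the table; body 96 mm behind the seam, two terminals on it.
- left_end (a joint): How far the cover's left end (+y) is open: rad about a dowel at the other end; gap at the pry slot in mm = 143 x this (5 mm = 0.035). Starts up to 0.008, stays as left. Pry slots: in the rim 68 mm either side of the middle, cut in both halves across the seam, 36 mm along it (y), 4 mm wide plus the gap; top 2 mm bevelled out to 8 mm plus the gap; floor 38 mm below the rim.
- right_end (a joint): Same for the right end (-y). Spreading takes about 7 N on each flank of the wedge, 7 to 15 N of push, all the way; the body half stays put and only the cover half (22 mm thick) moves, to +x. The cover is the body named right_end, carried by the body named box.
- wedge_grip (a point): Centre of the handle of the orange pry wedge, 100 g or so. Handle 24 mm thick (its x) by 36 mm wide (its y), 60 mm tall (z up), black ribs, at its foot a 32 x 42 x 5 mm guard. Below it the blade, 44 mm long, 24 mm wide (y), tapers evenly on both faces from 13.5 mm thick at the handle to 2.5 mm at the tip (thickness 2.5 mm + height above tip / 4). The tip is 74 mm below this point; the guard's underside is 30 mm below.
- stand_slot (a point): Mouth centre of the slot in the wooden tool block (90 x 70 mm, 56 mm high, fixed), at its top. Slot 18 mm (its x) by 29 mm (its y), 50 mm deep. The wedge starts standing in it point down, its guard resting on the block, so that wedge_grip is 30 mm above this point when fully in.
- mug: White mug, 80 mm across, 95 mm high, origin under its centre; to be left alone.
- coffee_pack: Red coffee pack, 55 x 80 x 125 mm, origin under its centre; to be left alone.
- handheld: Black handheld radio standing up, 32 x 55 x 105 mm plus a 75 mm aerial, origin under its centre; to be left alone.
Things that resemble listed ones, but are neither listed nor needed, are in the scene too. Of the things like the part that bears wedge_grip, leave any that is turquoise; of the rest the larger one is meant.

How it is judged (in metres and radians):
On the way, in this order (a step that is already met when the one before it is completed fails the run):
1. the wedge has opened one end of the seam to 2 mm or more (value of joint any of left_end, right_end above 0.0145 rad), for 0.1 s.
2. both ends of the seam stand at least 4.8 mm open (value of joint each of left_end, right_end above 0.0336 rad), for 0.2 s.
At the end, for the whole second after the job is handed in: both ends of the seam at least 4.8 mm open; the wedge upright (within 0.1 rad) and fully seated in its block, released and at rest (all of step 2 and horizontal distance between wedge_grip and stand_slot below 0.006 m and distance between wedge_grip and stand_slot below 0.034 m and angle between wedge_grip's own z axis and vertical below 0.1 rad); the robot touches nothing.
It fails at once if one end of the cover was more than 4 mm ahead of the other (cover cocked) (angle between the x axis of right_end and the x axis of box, either way round above 0.0294 rad).
It fails at once if the wedge pressed on the box or its cover with more than 40 N (all contacts together, knocks included) (contact force between wedge and box above 40 N or contact force between wedge and right_end above 40 N).
It fails at once if the robot touched the box (contact force between any of the arm, the fingers and box above 2 N).
It fails at once if a bystander was moved (distance of any of mug, coffee_pack, handheld from where it was at the start of the episode above 0.02 m).
It also fails if it takes over 72 s, if anything falls off the work surface, if the arm or the gripper's body presses on something with over 40 N, if the wrist force passes 120 N, or if a joint passes its speed limit or range.

ROBOT

A 7-joint arm with a two-finger parallel gripper is mounted at the origin on the work surface. World frame = base frame: x ahead of the robot, y to its left, z up, the work surface at z = 0. Lengths are in mm, angles in rad, forces in N, time in s.
With the tool pointing down it reaches from about 400 to 875 mm from the base axis. Payload 4.4 kg.
Tool frame: the origin (TCP) lies at the very end of the fingers, on their centre line; the grasp point (between the pads) lies 19 mm behind it; z points along the fingers, y is the direction in which the jaws open and shut (so a half turn about z gives the same grasp; the last joint's range is limited). The gripper opens to 85 mm and grips with 20 to 120 N. Pads are 22 mm wide; open, the fingers measure 114 mm over their backs; the gripper's body (76 mm by 85 mm) begins 54 mm behind the grasp point. The pads swing forward as they close: fully open they stand 13 mm farther back than shut.
Start: joints at [1.046, 0.628, 0.038, 1.517, -0.027, 0.996, -0.02], TCP at [287.895, -582.781, 231.313] pointing down, gripper open.
Joint ranges: [-3.06, 3.06], [-0.37, 2.12], [-1.25, 1.32], [0.18, 2.47], [-1.1, 4.24], [0.23, 1.98], [-2.94, 2.94]. Speed limits (rad/s): [2.57, 2.57, 3.14, 3.14, 3.14, 3.14, 3.14].

INTERFACE

Orientations are given as [roll, pitch, yaw] about the fixed x, y, z axes, in that order (R = Rz(yaw) Ry(pitch) Rx(roll)).
In Python, from cell import ctrl, eyes gives the robot as it stands.
- The arm moves only by the tool move_arm, never from a script. Its argument "increments" is a list of rows, each a list of 6 numbers: the shift along the tool's x, y, z in cm, then the turn, a rotation vector about the tool's x, y, z in degrees. In form: [[x, y, z, wx, wy, wz], ...]. A call has 1 to 20 rows; each row is the pose to reach, as a shift and turn from the pose commanded when the call began, along the tool's axes at that moment; what a row does not reach only later rows make up. A row lasts 1/10 s, in which the tool goes at most 50 mm and 8.59 degrees, less where a joint would pass 70% of its speed; a pose out of reach is approached as far as the arm can. A call with a gripper value outside its range is refused whole. "grip" is the opening, from -1 (shut) to 1 (fully open), set as the call begins (left out, the last holds). The fingers move at their own pace and stop on an object; the grip force is fixed at half the most. Time passes only in rows, so rows that repeat a pose let the fingers close. It gives the time, the measured TCP pose, the force and the opening at its end, in the units of the state.
- ctrl.read_state(): the state, without advancing time (a new reading comes with each control period).
- eyes.get_image(name): name is "scene" or "top"; returns the picture (400x640x3 uint8, red, green, blue); there is no depth.
- eyes.calibration(name): a dict with "fx", "fy", "cx", "cy" (pixels), "pose" (4x4, takes a point from camera to world coordinates). Camera axes: x right, y up, looking along -z (the intrinsics and any distortion apply to the point x, -y, -z); pixel columns grow to the right and rows downward; lengths in mm; the calibration is good to about 2 mm. A picture is of the moment at which its call begins. calibration takes no time and is no camera call.
- ctrl.finish_job(): hands the job in, once; it reports no verdict.
The state is a dict: "clock": time; "qpos": joint angles; "qd": joint speeds; "tau": joint torques, N m; "eef_pos": TCP position; "tool_rot": TCP orientation; "force": force on the tool from outside, world axes, zero at the start; "torque": the same for the moment, N m; "width": finger opening in mm.
Only numpy, scipy, OpenCV 4.12 (cv2) and the standard library are available. Lean on these libraries where they do the work, as an engineer would, in place of code of your own. Each camera call takes 0.05 s, during which the arm holds its last target. There are 200 camera calls.

## Working session

There is one attempt and no reset: what is moved stays moved. The work goes in short steps, Python scripts to look and compute and a tool call to move; the robot and the scene stay as the last step left them, time stands still between calls to the robot, and variables do not carry over. Pictures are saved under pics/ and viewed, about 8 in all and at most 12, crops included, and the job is handed in when it is done.

Besides the shell and the picture viewer there is one more tool, called after ">>>" by a JSON object that holds its "fn" and its "kwargs". move_arm: Moves the arm, as the interface text tells. Its arguments: {"type":"object","properties":{"increments":{"type":"array","items":{"type":"array","items":{"type":"number"}}},"grip":{"type":"number"}},"required":["increments"]}

```bash
ls; mkdir -p pics
python3 - <<'E'
from cell import ctrl, eyes
import cv2
for n in("scene","top"):
    cv2.imwrite(f"pics/{n}0.png",eyes.get_image(n)[:,:,::-1]); c=eyes.calibration(n); print(n,{k:(v if k!="pose" else v.round(3).tolist() if hasattr(v,'round') else v) for k,v in c.items()})
print(ctrl.read_state())
E
```

```text
pics
scene {'fx': 381.50699488525584, 'fy': 381.50699488525584, 'cx': 330.02297517697775, 'cy': 202.56010512743805, 'pose': [[0.819, -0.413, 0.399, 932.007], [0.574, 0.6, -0.557, -546.724], [-0.009, 0.685, 0.728, 837.716], [0.0, 0.0, 0.0, 1.0]]}
top {'fx': 444.1114918346261, 'fy': 444.1114918346261, 'cx': 319.19358435981866, 'cy': 194.69778515586165, 'pose': [[-0.008, 0.998, -0.063, 446.025], [-1.0, -0.009, -0.025, 14.458], [-0.025, 0.063, 0.998, 1254.9], [0.0, 0.0, 0.0, 1.0]]}
{'clock': 0.1, 'qpos': array([ 1.04621717,  0.62926403,  0.03842506,  1.51827187, -0.0270026 ,
        0.99627982, -0.02000519]), 'qd': array([-0.0017022 , -0.00194263, -0.00081384, -0.00199854, -0.00018077,
        0.00100711, -0.00035157]), 'tau': array([ 3.52175790e-03, -5.64526498e+01,  1.23087432e+00, -1.93971419e+01,
        1.13789435e-02,  5.43617105e-03,  1.03070653e-05]), 'eef_pos': array([ 287.64678986, -582.26771039,  230.47269663]), 'tool_rot': array([-3.13988679e+00,  3.95842546e-06,  4.58788409e-01]), 'force': array([-0.06137644, -0.12209262, -0.7205845 ]), 'torque': array([ 0.0254129 , -0.00515242, -0.0250074 ]), 'width': 85.44334422631478}
```

View pics/scene0.png

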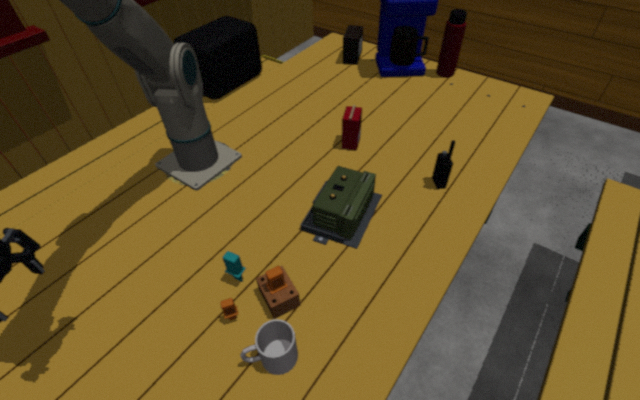

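View pics/top0.png

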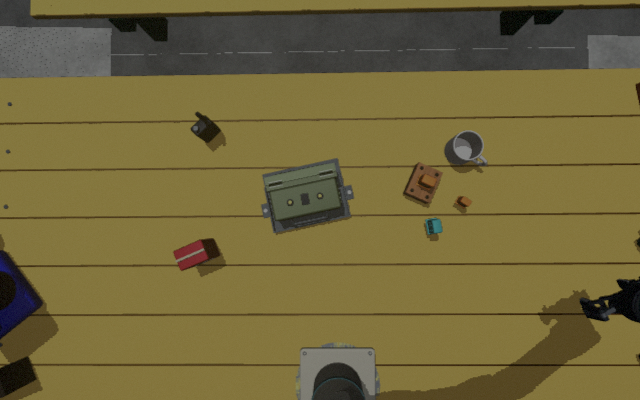

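The top view shows these lookalikes: the large orange wedge in the block (428,181), a small orange one (464,202) and a turquoise one (433,227). I choose the one in the block. The box is around (307,195), and its slots are near (275,184) and (328,173). Next is a close crop of both.

```bash
python3 - <<'E'
import cv2,numpy as np
t=cv2.imread("pics/top0.png")
a=cv2.resize(t[150:240,255:360],None,fx=7,fy=6.2,interpolation=cv2.INTER_CUBIC)
a=cv2.resize(t[150:240,255:360],None,fx=5.6,fy=5.6,interpolation=cv2.INTER_CUBIC)
b=cv2.resize(t[155:212,400:436],None,fx=5.6,fy=5.6,interpolation=cv2.INTER_CUBIC)
o=np.zeros((504,a.shape[1]+b.shape[1],3),np.uint8);o[:,:a.shape[1]]=a;o[:b.shape[0],a.shape[1]:]=b
cv2.imwrite("pics/crop1.png",np.clip(o*1.6,0,255).astype(np.uint8));print(o.shape)
E
cat > h.py <<'E'
import numpy as np
from cell import eyes,ctrl
C={n:eyes.calibration(n) for n in("scene","top")}
def ray(n,u,v):
    c=C[n];P=np.array(c["pose"]);d=P[:3,:3]@np.array([(u-c["cx"])/c["fx"],-(v-c["cy"])/c["fy"],-1]);return P[:3,3],d
def onz(n,u,v,z):
    o,d=ray(n,u,v);return o+d*(z-o[2])/d[2]
def proj(n,p):
    c=C[n];P=np.array(c["pose"]);q=P[:3,:3].T@(np.array(p)-P[:3,3]);return c["cx"]-c["fx"]*q[0]/q[2],c["cy"]+c["fy"]*q[1]/q[2]
E
```

```text
(504, 790, 3)
```

View pics/crop1.png

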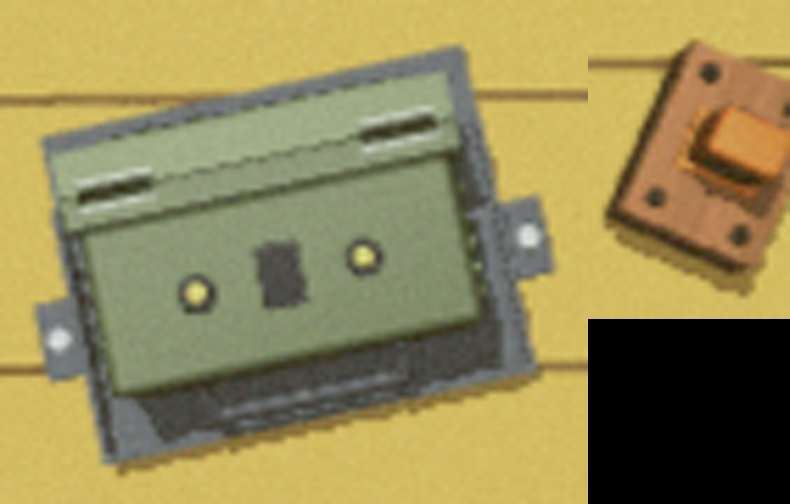

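The crop confirms the choice, a large orange handle in the wooden block. The slots' dark centres are at about (275.2,183.8) and (326.0,172.8) in the original picture. Now I measure these with masks.

Run:
```python
from h import *
import cv2
t=cv2.imread("pics/top0.png");s=cv2.imread("pics/scene0.png")
g=cv2.cvtColor(t,cv2.COLOR_BGR2GRAY).astype(float)
for nm,(u0,u1,v0,v1) in {"L":(267,284,179,189),"R":(317,335,168,178)}.items():
    p=g[v0:v1,u0:u1]; print(nm); print(p.astype(int))
    w=np.clip(50-p,0,None); U,V=np.meshgrid(range(u0,u1),range(v0,v1)); u,v=(w*U).sum()/w.sum(),(w*V).sum()/w.sum()
    print(u,v,onz("top",u,v,91).round(1))
hsv=cv2.cvtColor(t,cv2.COLOR_BGR2HSV)
for (u,v) in((409,170),(415,192),(428,181),(424,179),(432,185)): print(u,v,hsv[v,u])
roi=hsv[155:212,395:450]
m=((roi[...,0]<14)&(roi[...,1]>80)&(roi[...,2]>40)).astype(np.uint8)
k=max(cv2.findContours(m,0,2)[0],key=cv2.contourArea)+np.array([395,155]); r=cv2.minAreaRect(k);print("block",r)
print([onz("top",*p,56).round(1).tolist() for p in cv2.boxPoints(r)],onz("top",*r[0],56))
m=((roi[...,0]<16)&(roi[...,1]>190)&(roi[...,2]>120)).astype(np.uint8)
k=max(cv2.findContours(m,0,2)[0],key=cv2.contourArea)+np.array([395,155]); r=cv2.minAreaRect(k);print("handle",r,onz("top",*r[0],116),[onz("top",*p,116).round(1).tolist() for p in cv2.boxPoints(r)])
sc=cv2.resize(s[160:245,295:385],None,fx=6,fy=6,interpolation=cv2.INTER_CUBIC)
sb=cv2.resize(s[255:320,250:305],None,fx=4.5,fy=6,interpolation=cv2.INTER_CUBIC)
o=np.zeros((510,788,3),np.uint8);o[:,:540]=sc;o[:390,540:]=sb[:,:248];cv2.imwrite("pics/crop2.png",np.clip(o*1.6,0,255).astype(np.uint8))
```

```text
L
[[103 103 103 104 103 103 102 104 103 102 105 104 105 104 111 105 104]
 [100 103 105 103 102 104 103 105 104 110 115 119 125 126 121 103 106]
 [105 104 102 106 110 114 116 122 126 124 111  93  83  79  75  86 101]
 [106 114 121 125 122 109  98  96  76  71  63  52  44  37  49  68  75]
 [101  99  99  86  77  60  57  50  36  29  34  39  40  45  52  75  90]
 [103  92  52  41  32  39  36  41  45  47  49  53  64  86  90 101  94]
 [ 82  73  31  36  46  47  51  62  74  91 106 122 119 114 109 106  94]
 [ 88  80  61  80  96 103 114 122 119 108 111 107 103  98  98  96  92]
 [ 93  93 109 122 114 108 109 102  99  94  93  96  92  94  93  92  87]
 [ 95  93  95 100  96  96  94  92  91  93  93  91  78  64  58  55  56]]
274.2995169082126 183.6280193236715 [550.2 161.7  91. ]
R
[[101 101 101 101 101 102 103 102 101 102 102 101 103 102 102 104 102 101]
 [104  99 102 104 104 100 100 104 103 104 109 112 117 123 121 110  99  99]
 [102 101 102 103 101 104 113 115 121 122 120 109  92  82  76  86 102  96]
 [103 105 115 120 124 122 115  98  95  86  74  62  54  42  37  57  81  71]
 [103 101 100  97  88  74  67
[... 184 characters left out ...]
06  98  89]
 [ 87  88  81  66  82  95  97 115 117 116 108 108 104  98  98  92  91  88]
 [ 92  92 102 121 120 112 108 107  99 100  97  94  92  88  90  89  86  73]
 [ 90  93  97 102  98  94  94  94  91  91  89  92  89  74  59  57  49  43]]
326.22564102564104 172.6871794871795 [577.7  24.5  91. ]
409 170 [ 24 138 133]
415 192 [ 14 133 111]
428 181 [ 16 164 131]
424 179 [ 17 158 132]
432 185 [ 15 185 128]
block ((427.0, 188.5), (1.0, 2.0), 90.0)
[[537.4, -243.3, 56.0], [537.3, -248.7, 56.0], [534.6, -248.6, 56.0], [534.7, -243.3, 56.0]] [ 536.02128337 -245.98090448   56.        ]Traceback (most recent call last):
  File "<stdin>", line 16, in <module>
ValueError: max() iterable argument is empty
```

Run:
```python
from h import *
import cv2
t=cv2.imread("pics/top0.png");s=cv2.imread("pics/scene0.png")
hsv=cv2.cvtColor(t,cv2.COLOR_BGR2HSV)
roi=hsv[155:212,395:450]
def rect(m,z):
    k=max(cv2.findContours(m.astype(np.uint8),0,2)[0],key=cv2.contourArea)+np.array([395,155]); r=cv2.minAreaRect(k)
    print(r,onz("top",*r[0],z).round(1),[onz("top",*p,z).round(1).tolist() for p in cv2.boxPoints(r)])
rect((roi[...,0]<20)&(roi[...,2]>70),56)
rect((roi[...,0]<20)&(roi[...,1]>150)&(roi[...,2]>110),116)
for u,v in((275.3,183.4),(325.9,172.7)): print(onz("top",u,v,91).round(1))
sc=cv2.resize(s[160:245,295:385],None,fx=6,fy=6,interpolation=cv2.INTER_CUBIC)
bt=cv2.resize(t[155:212,400:446],None,fx=5.3,fy=5.3,interpolation=cv2.INTER_CUBIC)
sb=cv2.resize(s[258:318,252:302],None,fx=4,fy=4,interpolation=cv2.INTER_CUBIC)
o=np.zeros((560,790,3),np.uint8);o[:510,:540]=sc;o[:bt.shape[0],540:540+bt.shape[1]]=bt;o[305:305+240,540:740]=sb;cv2.imwrite("pics/crop2.png",np.clip(o*1.6,0,255).astype(np.uint8))
```

```text
((424.14654541015625, 181.49139404296875), (26.91781997680664, 34.66489791870117), 23.198591232299805) [ 555.  -238.8   56. ] [[526.8, -186.7, 56.0], [612.8, -225.2, 56.0], [583.3, -290.9, 56.0], [497.6, -252.3, 56.0]]
((428.9000549316406, 179.70001220703125), (12.969193458557129, 8.497057914733887), 26.56505012512207) [ 554.1 -238.3  116. ] [[551.9, -218.6, 116.0], [571.4, -228.8, 116.0], [556.2, -257.9, 116.0], [536.8, -247.8, 116.0]]
[550.8 159.1  91. ]
[577.7  25.4  91. ]
```

View pics/crop2.png

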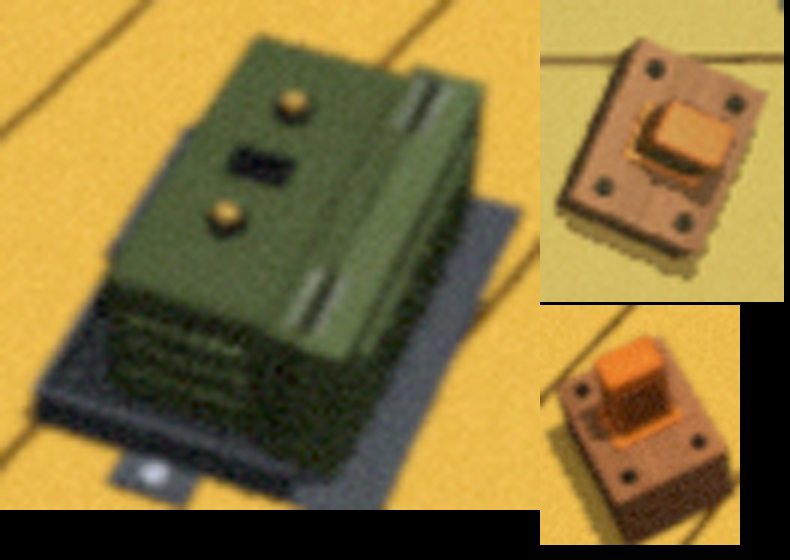

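The crop agrees: the wedge stands in the block at about (554.5,-238.5) with its x axis at yaw -0.42. The slots are at about (550.8,159) and (577.7,25), and the seam yaw is about 0.198. I fly to above the wedge at tool yaw 1.15.

```bash
cat >> h.py <<'E'
from scipy.spatial.transform import Rotation as R
def inc(p,yaw):
    """increment row from measured pose to TCP p, tool down with yaw"""
    s=ctrl.read_state();A=R.from_euler("xyz",s["tool_rot"]);B=R.from_euler("xyz",[np.pi,0,yaw])
    d=A.inv().apply(np.array(p)-s["eef_pos"])/10;w=(A.inv()*B).as_rotvec(degrees=True)
    print("clock",round(s["clock"],2),"at",s["eef_pos"].round(1),s["tool_rot"].round(4),"F",s["force"].round(1),"w",round(s["width"],1),"inc",d.round(2).tolist(),w.round(2).tolist())
E
python3 -c "
from h import *
inc([554.5,-238.5,180],1.15)"
```

```text
clock 0.1 at [ 287.6 -582.3  230.5] [-3.1399  0.      0.4588] F [-0.1 -0.1 -0.7] w 85.4 inc [39.15, -19.0, 5.08] [-0.09, -0.03, -39.6]
```

>>> {"fn": "move_arm", "kwargs": {"increments": [[4,-1.9,0,0,0,-4],[8,-3.9,0.5,0,0,-8],[12,-5.8,1,0,0,-12],[16,-7.8,1.5,0,0,-16],[20,-9.7,2,0,0,-20],[24,-11.6,2.5,0,0,-24],[28,-13.6,3,0,0,-28],[32,-15.5,4,0,0,-32],[36,-17.5,4.5,0,0,-36],[38.5,-18.7,5,0,0,-39],[39.15,-19,5.08,0,0,-39.6],[39.15,-19,5.08,0,0,-39.6],[39.15,-19,5.08,0,0,-39.6],[39.15,-19,5.08,0,0,-39.6],[39.15,-19,5.08,0,0,-39.6]], "grip": 1}}

```text
clock: 1.6
eef_pos: [553.8, -240.9, 180.8]
tool_rot: [3.141, 0.001, 1.147]
force: [0.3, -0.2, 0.3]
width: 85.2
```

Run:
```python
from h import *
import cv2
inc([554.5,-238.5,70],1.15)
o=np.zeros((480,760,3),np.uint8)
s=eyes.get_image("scene")[:,:,::-1];t=eyes.get_image("top")[:,:,::-1]
o[:,:380]=cv2.resize(s[210:330,220:315],None,fx=4,fy=4,interpolation=cv2.INTER_CUBIC)
o[:,380:]=cv2.resize(t[125:245,380:475],None,fx=4,fy=4,interpolation=cv2.INTER_CUBIC)
cv2.imwrite("pics/a1.png",np.clip(o*1.5,0,255).astype(np.uint8))
```

```text
clock 1.6 at [ 553.8 -240.9  180.8] [3.1414e+00 9.0000e-04 1.1470e+00] F [ 0.3 -0.2  0.3] w 85.2 inc [0.25, -0.04, 11.07] [0.01, 0.05, -0.17]
```

View pics/a1.png

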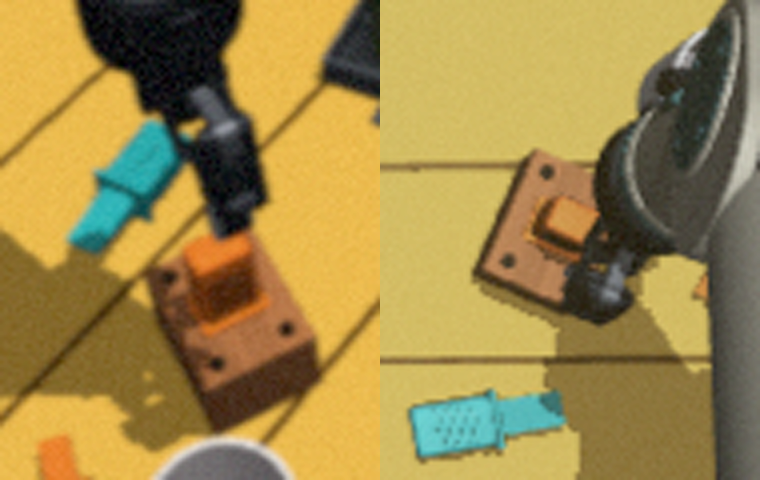

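The picture shows the gripper over the orange handle with its jaws straddling the thin side. The turquoise lookalike now lies on its side nearby at about top (420,231); it isn't needed. Now down.

>>> {"fn": "move_arm", "kwargs": {"increments": [[0,0,2,0,0,0],[0,0,4,0,0,0],[0,0,5,0,0,0],[0,0,5,0,0,0],[0,0,5,0,0,0]]}}

```text
clock: 2.2
eef_pos: [555.1, -239.3, 131.0]
tool_rot: [3.141, -0.0, 1.15]
force: [-0.4, 0.4, -0.4]
width: 85.5
```

Run:
```python
from h import *
inc([554.5,-238.5,71],1.15)
```

```text
clock 2.2 at [ 555.1 -239.3  131. ] [ 3.141  -0.      1.1497] F [-0.4  0.4 -0.4] w 85.5 inc [0.05, -0.09, 6.0] [0.03, -0.0, -0.02]
```

>>> {"fn": "move_arm", "kwargs": {"increments": [[0.05,-0.09,2,0,0,0],[0.05,-0.09,4,0,0,0],[0.05,-0.09,5.5,0,0,0],[0.05,-0.09,6,0,0,0],[0.05,-0.09,6,0,0,0],[0.05,-0.09,6,0,0,0]]}}

```text
clock: 2.8
eef_pos: [554.8, -238.5, 71.3]
tool_rot: [3.14, -0.0, 1.15]
force: [-0.1, 0.3, 1.4]
width: 85.2
```

>>> {"fn": "move_arm", "kwargs": {"increments": [[0,0,0,0,0,0],[0,0,0,0,0,0],[0,0,0,0,0,0],[0,0,0,0,0,0],[0,0,0,0,0,0],[0,0,0,0,0,0],[0,0,0,0,0,0],[0,0,0,0,0,0]], "grip": -1}}

```text
clock: 3.6
eef_pos: [554.5, -238.4, 70.9]
tool_rot: [3.141, -0.0, 1.15]
force: [-0.2, -0.0, 4.1]
width: 23.7
```

Run:
```python
from h import *
s=ctrl.read_state();print(s["force"],s["torque"])
inc([554.5,-238.5,71],1.15)
```

```text
[-0.19640308 -0.03127288  4.13972702] [ 0.00412981  0.05010277 -0.01240608]
clock 3.6 at [ 554.5 -238.4   70.9] [ 3.1408e+00 -1.0000e-04  1.1498e+00] F [-0.2 -0.   4.1] w 23.7 inc [-0.01, 0.01, -0.01] [0.05, -0.0, -0.01]
```

>>> {"fn": "move_arm", "kwargs": {"increments": [[0,0,-1,0,0,0],[0,0,-3,0,0,0],[0,0,-6,0,0,0],[0,0,-9,0,0,0],[0,0,-11,0,0,0],[0,0,-12,0,0,0],[0,0,-12,0,0,0],[0,0,-12,0,0,0]]}}

```text
clock: 4.4
eef_pos: [553.4, -238.0, 189.6]
tool_rot: [-3.14, 0.0, 1.15]
force: [-0.0, 0.4, -1.0]
width: 23.5
```

Run:
```python
from h import *
inc([577.7,25.4,180],1.769)
```

```text
clock 4.4 at [ 553.4 -238.   189.6] [-3.1399e+00  1.0000e-04  1.1500e+00] F [-0.   0.4 -1. ] w 23.5 inc [25.03, -8.54, 0.98] [-0.1, -0.02, -35.47]
```

>>> {"fn": "move_arm", "kwargs": {"increments": [[3,-1,0,0,0,-5],[6,-2,0,0,0,-10],[10,-3.4,0,0,0,-15],[14,-4.8,0,0,0,-20],[18,-6.1,0,0,0,-26],[22,-7.5,0,0,0,-32],[24.5,-8.3,0.3,0,0,-35.4],[25,-8.54,0.98,0,0,-35.4],[25,-8.54,0.98,0,0,-35.4],[25,-8.54,0.98,0,0,-35.4],[25,-8.54,0.98,0,0,-35.4],[25,-8.54,0.98,0,0,-35.4]]}}

```text
clock: 5.6
eef_pos: [578.4, 23.2, 180.8]
tool_rot: [-3.142, 0.001, 1.765]
force: [-0.5, -0.2, -1.8]
width: 23.2
```

Run:
```python
from h import *
import cv2
inc([577.7,25.4,160],1.769)
s=eyes.get_image("scene")[:,:,::-1];t=eyes.get_image("top")[:,:,::-1]
p=ctrl.read_state()["eef_pos"]; tip=p-[0,0,59]; print("tip px scene",proj("scene",tip),"slot",proj("scene",[577.7,25.4,92]),proj("scene",[550.8,159,92]))
o=np.zeros((504,784,3),np.uint8)
o[:,:434]=cv2.resize(s[163:235,308:370],None,fx=7,fy=7,interpolation=cv2.INTER_CUBIC)
o[:,434:]=cv2.resize(t[140:224,270:328],(350,504),interpolation=cv2.INTER_CUBIC)
cv2.imwrite("pics/a2.png",np.clip(o*1.5,0,255).astype(np.uint8))
```

```text
clock 5.6 at [578.4  23.2 180.8] [-3.1416e+00  7.0000e-04  1.7652e+00] F [-0.5 -0.2 -1.8] w 23.2 inc [0.24, -0.03, 2.08] [-0.0, 0.04, -0.22]
tip px scene (np.float64(347.44753282199673), np.float64(203.33946557861285)) slot (np.float64(347.26885095908835), np.float64(210.6232188046344)) (np.float64(365.10091595670394), np.float64(178.00278643898145))
```

View pics/a2.png

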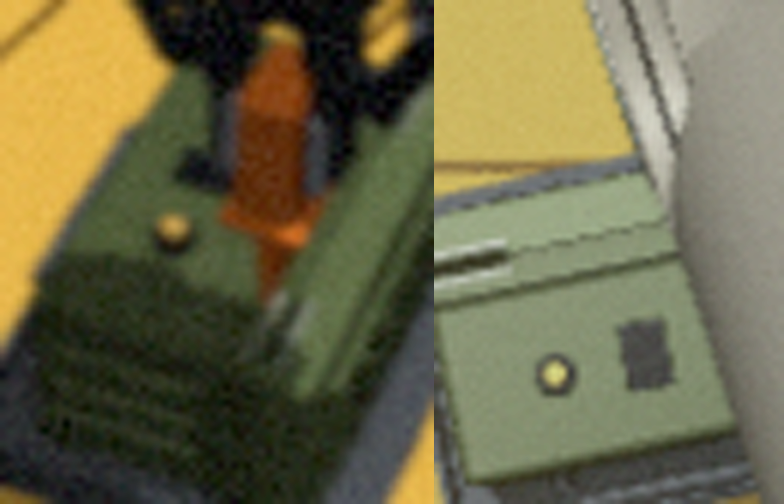

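The scene view shows the wedge held upright. Its tip is at about (346.3,205.9), which agrees with my prediction, and it is just above the right slot. I refine the slot positions with the scene camera.

Run:
```python
from h import *
import cv2
s=cv2.imread("pics/scene0.png");g=cv2.cvtColor(s,cv2.COLOR_BGR2GRAY).astype(float)
for nm,(u0,u1,v0,v1),z in(("R",(341,357,201,220),0),("L",(359,373,168,187),0)):
    print(nm,u0,v0);print(g[v0:v1,u0:u1].astype(int))
ax=np.array([np.cos(.198),np.sin(.198),0]);ay=np.array([-ax[1],ax[0],0])
for c in([577.7,25.4,92],[550.8,159,92]):
    c=np.array(c);print([np.round(proj("scene",c+ax*a+ay*b),1).tolist() for a,b in((0,0),(0,18),(0,-18),(4,0),(-4,0))])
inc([577.7,25.4,160],1.769)
```

```text
R 341 201
[[51 54 55 53 49 47 49 50 55 53 56 53 56 66 62 66]
 [53 52 55 53 48 47 53 52 53 51 53 56 64 67 64 66]
 [58 55 52 50 49 55 54 54 54 49 54 60 61 64 67 66]
 [54 51 52 50 50 56 58 61 51 49 53 66 66 68 63 62]
 [54 49 50 48 52 65 72 68 50 44 55 66 70 63 66 66]
 [55 51 50 52 59 72 80 66 45 38 61 70 69 69 67 65]
 [50 53 45 53 60 76 73 47 39 49 74 72 68 63 68 66]
 [52 47 51 56 74 77 62 39 35 58 75 73 66 65 66 64]
 [51 51 56 62 73 68 49 32 44 66 74 69 66 64 66 64]
 [47 49 59 68 70 55 36 39 58 75 73 66 68 65 64 60]
 [49 52 65 72 68 46 35 40 66 70 71 67 61 65 60 49]
 [50 59 67 72 51 40 38 60 69 65 65 68 66 62 57 49]
 [54 63 70 65 44 33 45 63 74 65 65 63 66 65 54 41]
 [54 61 59 52 42 40 58 72 70 68 66 66 63 60 47 44]
 [49 54 53 47 44 48 63 73 70 66 65 65 61 53 41 48]
 [39 47 48 49 56 62 66 65 65 67 66 65 58 45 44 53]
 [23 27 28 44 51 61 58 64 65 64 64 65 52 40 50 53]
 [21 18 25 23 36 47 51 56 60 64 67 57 42 37 47 50]
 [20 22 15 18 19 25 32 35 46 49 53 44 33 28 36 34]]
L 359 168
[[100  81  77  94 112 118 120 120 120 118 117 117 117 120]
 [ 84  79  94 110 115 116 117 119 117 117 121 119 1
[... 611 characters left out ...]
  60  47  40  60  70  71  66  68  66  61  52]
 [ 54  54  60  52  38  49  63  70  69  65  65  63  60  48]
 [ 53  51  52  50  51  62  66  69  64  65  66  61  52  38]
 [ 54  56  51  55  57  66  67  67  66  68  64  53  51  42]
 [ 53  51  53  60  62  65  65  63  66  63  62  49  48  46]
 [ 52  52  58  61  65  64  66  66  63  63  58  50  43  51]
 [ 49  51  56  62  65  66  63  65  66  63  49  42  44  47]]
[[347.3, 210.6], [349.8, 206.0], [344.7, 215.3], [348.7, 211.1], [345.9, 210.2]]
[[365.1, 178.0], [367.3, 174.1], [362.9, 182.0], [366.4, 178.4], [363.8, 177.6]]
clock 5.7 at [578.4  23.8 180.9] [3.1414e+00 4.0000e-04 1.7661e+00] F [ 0.1 -0.3 -1.6] w 23.5 inc [0.17, -0.04, 2.09] [0.01, 0.02, -0.17]
```

>>> {"fn": "move_arm", "kwargs": {"increments": [[0.15,-0.06,0.5,0,0,-0.15],[0.15,-0.06,1.2,0,0,-0.15],[0.15,-0.06,1.9,0,0,-0.15],[0.15,-0.06,2.3,0,0,-0.15],[0.15,-0.06,2.5,0,0,-0.15],[0.15,-0.06,2.5,0,0,-0.15],[0.15,-0.06,2.5,0,0,-0.15]]}}

```text
clock: 6.4
eef_pos: [577.6, 26.3, 155.8]
tool_rot: [3.141, 0.0, 1.77]
force: [-1.1, -0.0, -0.5]
width: 23.2
```

Run:
```python
from h import *
inc([577.5,25.4,150],1.77)
```

```text
clock 6.4 at [577.6  26.3 155.8] [3.1413 0.     1.7705] F [-1.1 -0.  -0.5] w 23.2 inc [-0.08, -0.03, 0.58] [0.01, 0.0, 0.03]
```

>>> {"fn": "move_arm", "kwargs": {"increments": [[-0.05,0,0.2,0,0,0],[-0.05,0,0.4,0,0,0],[-0.05,0,0.6,0,0,0],[-0.05,0,0.6,0,0,0]]}}

```text
clock: 6.8
eef_pos: [577.3, 25.7, 149.4]
tool_rot: [-3.141, -0.0, 1.77]
force: [-0.6, 0.8, -0.9]
width: 23.3
```

Free so far, with the tip about 3 mm below the rim. I go on 3 mm at a time.

>>> {"fn": "move_arm", "kwargs": {"increments": [[0,0,0.15,0,0,0],[0,0,0.3,0,0,0],[0,0,0.3,0,0,0]]}}

```text
clock: 7.1
eef_pos: [577.4, 25.7, 146.5]
tool_rot: [-3.141, -0.0, 1.77]
force: [0.9, 0.2, -0.2]
width: 23.1
```

>>> {"fn": "move_arm", "kwargs": {"increments": [[0,0,0.15,0,0,0],[0,0,0.3,0,0,0],[0,0,0.3,0,0,0]]}}

```text
clock: 7.4
eef_pos: [577.5, 25.7, 143.5]
tool_rot: [-3.141, -0.0, 1.77]
force: [0.3, -0.8, -1.0]
width: 23.2
```

>>> {"fn": "move_arm", "kwargs": {"increments": [[0,0,0.1,0,0,0],[0,0.01,0.2,0,0,0],[0,0.01,0.3,0,0,0],[0,0.01,0.3,0,0,0]]}}

```text
clock: 7.8
eef_pos: [577.8, 25.8, 140.6]
tool_rot: [3.141, -0.0, 1.77]
force: [-0.3, 0.2, -1.8]
width: 23.5
```

>>> {"fn": "move_arm", "kwargs": {"increments": [[0,0.01,0.1,0,0,0],[0,0.02,0.2,0,0,0],[0,0.02,0.2,0,0,0]]}}

```text
clock: 8.1
eef_pos: [577.9, 25.8, 138.7]
tool_rot: [3.141, 0.0, 1.77]
force: [0.5, 0.2, -1.2]
width: 23.5
```

>>> {"fn": "move_arm", "kwargs": {"increments": [[0,0.01,0.1,0,0,0],[0,0.02,0.2,0,0,0],[0,0.02,0.2,0,0,0]]}}

```text
clock: 8.4
eef_pos: [578.1, 25.8, 137.0]
tool_rot: [3.141, 0.0, 1.77]
force: [-0.2, -0.3, 3.9]
width: 23.4
```

>>> {"fn": "move_arm", "kwargs": {"increments": [[0,0.01,0.1,0,0,0],[0,0.02,0.2,0,0,0],[0,0.02,0.2,0,0,0]]}}

```text
clock: 8.7
eef_pos: [578.3, 25.8, 135.4]
tool_rot: [3.141, 0.0, 1.77]
force: [-1.6, -0.2, 7.2]
width: 23.8
```

>>> {"fn": "move_arm", "kwargs": {"increments": [[0,0.01,0.1,0,0,0],[0,0.02,0.2,0,0,0],[0,0.03,0.3,0,0,0],[0,0.03,0.3,0,0,0]]}}

```text
clock: 9.1
eef_pos: [578.7, 25.8, 132.4]
tool_rot: [3.141, 0.0, 1.771]
force: [-1.2, -0.9, 7.0]
width: 23.6
```

>>> {"fn": "move_arm", "kwargs": {"increments": [[0,0.01,0.1,0,0,0],[0,0.02,0.2,0,0,0],[0,0.03,0.3,0,0,0],[0,0.03,0.3,0,0,0]]}}

```text
clock: 9.5
eef_pos: [579.0, 25.8, 129.5]
tool_rot: [3.141, 0.001, 1.77]
force: [-0.7, -0.8, 8.7]
width: 23.2
```

>>> {"fn": "move_arm", "kwargs": {"increments": [[0,-0.05,-1,0,0,0],[0,-0.1,-2,0,0,0],[0,-0.1,-3,0,0,0],[0,-0.1,-4,0,0,0],[0,-0.1,-4,0,0,0],[0,-0.1,-4,0,0,0]]}}

```text
clock: 10.1
eef_pos: [577.9, 25.7, 169.1]
tool_rot: [3.141, 0.0, 1.77]
force: [0.2, -0.4, 0.2]
width: 23.4
```

Run:
```python
from h import *
inc([550.6,159,157],1.77)
```

```text
clock 10.1 at [577.9  25.7 169.1] [3.1410e+00 1.0000e-04 1.7703e+00] F [ 0.2 -0.4  0.2] w 23.4 inc [13.61, -0.04, 1.21] [0.03, 0.01, 0.02]
```

>>> {"fn": "move_arm", "kwargs": {"increments": [[2,0,0,0,0,0],[5,0,0,0,0,0],[8,0,0,0,0,0],[11,0,0,0,0,0],[13,-0.04,0,0,0,0],[13.6,-0.04,0.4,0,0,0],[13.6,-0.04,1.2,0,0,0],[13.6,-0.04,1.2,0,0,0],[13.6,-0.04,1.2,0,0,0],[13.6,-0.04,1.2,0,0,0]]}}

```text
clock: 11.1
eef_pos: [550.9, 157.5, 156.6]
tool_rot: [-3.141, 0.001, 1.768]
force: [0.6, -0.4, -1.1]
width: 23.8
```

Run:
```python
from h import *
import cv2
inc([550.6,159,150],1.77)
s=eyes.get_image("scene")[:,:,::-1]
p=ctrl.read_state()["eef_pos"];print(proj("scene",p-[0,0,59]))
cv2.imwrite("pics/a3.png",np.clip(cv2.resize(s[150:225,330:390],None,fx=7,fy=7,interpolation=cv2.INTER_CUBIC)*1.5,0,255).astype(np.uint8))
```

```text
clock 11.1 at [550.9 157.5 156.6] [-3.1414e+00  6.0000e-04  1.7683e+00] F [ 0.6 -0.4 -1.1] w 23.8 inc [0.15, -0.0, 0.66] [-0.01, 0.04, -0.1]
(np.float64(365.0537974884834), np.float64(176.7512217618105))
```

View pics/a3.png

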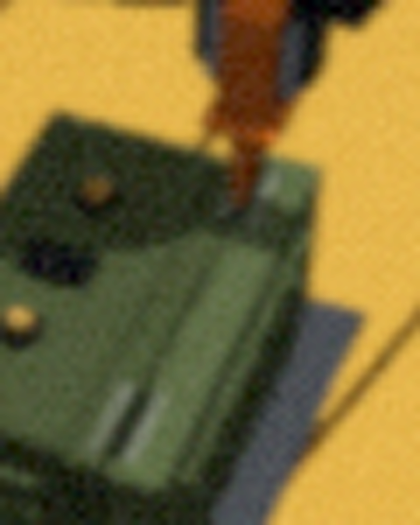

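The tip, at crop (240,205), is over the left slot, and the right slot has visibly opened. I descend.

>>> {"fn": "move_arm", "kwargs": {"increments": [[0,-0.02,0.2,0,0,0],[0,-0.02,0.4,0,0,0],[0,-0.02,0.6,0,0,0],[0,-0.02,0.6,0,0,0]]}}

```text
clock: 11.55
eef_pos: [550.1, 158.9, 150.4]
tool_rot: [-3.141, 0.0, 1.77]
force: [-0.7, -0.3, -0.2]
width: 23.2
```

>>> {"fn": "move_arm", "kwargs": {"increments": [[0,0,0.15,0,0,0],[0,0,0.3,0,0,0],[0,0,0.3,0,0,0]]}}

```text
clock: 11.85
eef_pos: [550.1, 158.9, 147.5]
tool_rot: [-3.141, 0.0, 1.77]
force: [-1.1, -0.5, -0.3]
width: 23.5
```

>>> {"fn": "move_arm", "kwargs": {"increments": [[0,0,0.15,0,0,0],[0,0,0.3,0,0,0],[0,0,0.3,0,0,0]]}}

```text
clock: 12.15
eef_pos: [550.1, 158.9, 144.5]
tool_rot: [-3.141, 0.0, 1.77]
force: [-0.6, -0.1, -1.5]
width: 23.5
```

>>> {"fn": "move_arm", "kwargs": {"increments": [[0,0,0.1,0,0,0],[0,0.01,0.2,0,0,0],[0,0.01,0.3,0,0,0],[0,0.01,0.3,0,0,0]]}}

```text
clock: 12.55
eef_pos: [550.3, 158.9, 141.6]
tool_rot: [-3.141, 0.0, 1.77]
force: [0.7, -0.1, -0.6]
width: 23.5
```

>>> {"fn": "move_arm", "kwargs": {"increments": [[0,0.01,0.1,0,0,0],[0,0.02,0.2,0,0,0],[0,0.02,0.2,0,0,0]]}}

```text
clock: 12.85
eef_pos: [550.5, 159.0, 139.6]
tool_rot: [-3.141, 0.0, 1.77]
force: [-0.4, 0.9, -0.3]
width: 23.6
```

>>> {"fn": "move_arm", "kwargs": {"increments": [[0,0.01,0.1,0,0,0],[0,0.02,0.2,0,0,0],[0,0.02,0.2,0,0,0]]}}

```text
clock: 13.15
eef_pos: [550.6, 159.0, 137.7]
tool_rot: [-3.141, 0.0, 1.771]
force: [-1.2, -0.1, 0.2]
width: 23.5
```

>>> {"fn": "move_arm", "kwargs": {"increments": [[0,0.01,0.1,0,0,0],[0,0.02,0.2,0,0,0],[0,0.02,0.2,0,0,0]]}}

```text
clock: 13.45
eef_pos: [550.7, 159.1, 135.9]
tool_rot: [-3.141, 0.0, 1.771]
force: [-2.2, 0.0, 3.5]
width: 23.5
```

>>> {"fn": "move_arm", "kwargs": {"increments": [[0,0.01,0.1,0,0,0],[0,0.02,0.2,0,0,0],[0,0.02,0.2,0,0,0]]}}

```text
clock: 13.75
eef_pos: [550.9, 159.1, 134.0]
tool_rot: [-3.141, 0.0, 1.771]
force: [-2.4, -1.3, 6.0]
width: 23.4
```

>>> {"fn": "move_arm", "kwargs": {"increments": [[0,0,0.1,0,0,0],[0,0.01,0.2,0,0,0],[0,0.02,0.3,0,0,0],[0,0.03,0.4,0,0,0],[0,0.04,0.5,0,0,0],[0,0.04,0.5,0,0,0]]}}

```text
clock: 14.35
eef_pos: [551.5, 159.3, 129.2]
tool_rot: [3.141, 0.0, 1.77]
force: [-1.8, -0.4, 5.9]
width: 23.3
```

>>> {"fn": "move_arm", "kwargs": {"increments": [[0,0,0.1,0,0,0],[0,0.01,0.2,0,0,0],[0,0.02,0.3,0,0,0],[0,0.03,0.4,0,0,0],[0,0.04,0.5,0,0,0],[0,0.04,0.5,0,0,0]]}}

```text
clock: 14.95
eef_pos: [552.1, 159.5, 124.3]
tool_rot: [3.141, -0.0, 1.77]
force: [-2.9, -0.3, 7.1]
width: 23.4
```

>>> {"fn": "move_arm", "kwargs": {"increments": [[0,0,0.1,0,0,0],[0,0.01,0.2,0,0,0],[0,0.02,0.3,0,0,0],[0,0.03,0.4,0,0,0],[0,0.03,0.4,0,0,0]]}}

```text
clock: 15.45
eef_pos: [552.5, 159.7, 120.4]
tool_rot: [3.141, -0.0, 1.77]
force: [-2.8, -0.6, 7.2]
width: 23.4
```

>>> {"fn": "move_arm", "kwargs": {"increments": [[0,-0.05,-1,0,0,0],[0,-0.1,-2,0,0,0],[0,-0.1,-3,0,0,0],[0,-0.1,-4,0,0,0],[0,-0.1,-5,0,0,0],[0,-0.1,-5,0,0,0],[0,-0.1,-5,0,0,0]]}}

```text
clock: 16.15
eef_pos: [551.4, 159.1, 170.0]
tool_rot: [3.141, 0.0, 1.77]
force: [-0.2, -0.6, -0.4]
width: 23.2
```

Run:
```python
from h import *
inc([578.5,25.7,157],1.77)
```

```text
clock 16.15 at [551.4 159.1 170. ] [3.1411 0.     1.7703] F [-0.2 -0.6 -0.4] w 23.2 inc [-13.61, 0.02, 1.3] [0.03, 0.0, 0.02]
```

>>> {"fn": "move_arm", "kwargs": {"increments": [[-2,0,0,0,0,0],[-5,0,0,0,0,0],[-8,0,0,0,0,0],[-11,0,0,0,0,0],[-13,0.03,0,0,0,0],[-13.6,0.03,0.4,0,0,0],[-13.6,0.03,1.2,0,0,0],[-13.6,0.03,1.2,0,0,0],[-13.6,0.03,1.2,0,0,0],[-13.6,0.03,1.2,0,0,0]]}}

```text
clock: 17.15
eef_pos: [578.4, 27.5, 157.7]
tool_rot: [3.141, -0.001, 1.773]
force: [0.1, 1.2, -0.0]
width: 23.1
```

>>> {"fn": "move_arm", "kwargs": {"increments": [[0,0,0.3,0,0,0],[0,0,0.6,0,0,0],[0,0,0.9,0,0,0],[0,0,0.9,0,0,0],[0,0,0.9,0,0,0]]}}

```text
clock: 17.65
eef_pos: [578.5, 25.9, 148.6]
tool_rot: [-3.141, -0.0, 1.77]
force: [0.2, 0.0, -0.3]
width: 23.5
```

>>> {"fn": "move_arm", "kwargs": {"increments": [[0,0,0.3,0,0,0],[0,0,0.6,0,0,0],[0,0,0.9,0,0,0],[0,0,1.2,0,0,0],[0,0,1.4,0,0,0],[0,0,1.4,0,0,0]]}}

```text
clock: 18.25
eef_pos: [578.6, 26.0, 134.4]
tool_rot: [-3.142, -0.0, 1.77]
force: [-0.0, 0.3, -1.0]
width: 23.2
```

>>> {"fn": "move_arm", "kwargs": {"increments": [[0,0.01,0.1,0,0,0],[0,0.02,0.2,0,0,0],[0,0.04,0.3,0,0,0],[0,0.05,0.4,0,0,0],[0,0.06,0.5,0,0,0],[0,0.06,0.5,0,0,0]]}}

```text
clock: 18.85
eef_pos: [579.0, 26.0, 129.9]
tool_rot: [-3.141, 0.0, 1.77]
force: [-1.8, 0.0, 3.5]
width: 23.3
```

>>> {"fn": "move_arm", "kwargs": {"increments": [[0,0,0.1,0,0,0],[0,0.01,0.2,0,0,0],[0,0.02,0.3,0,0,0],[0,0.03,0.4,0,0,0],[0,0.04,0.5,0,0,0],[0,0.04,0.5,0,0,0]]}}

```text
clock: 19.45
eef_pos: [579.5, 26.0, 125.4]
tool_rot: [3.141, 0.0, 1.77]
force: [-3.2, 0.2, 6.4]
width: 23.3
```

>>> {"fn": "move_arm", "kwargs": {"increments": [[0,0,0.1,0,0,0],[0,0.01,0.2,0,0,0],[0,0.02,0.3,0,0,0],[0,0.03,0.4,0,0,0],[0,0.03,0.4,0,0,0]]}}

```text
clock: 19.95
eef_pos: [580.1, 26.1, 121.5]
tool_rot: [3.141, 0.0, 1.77]
force: [-1.6, -0.2, 7.6]
width: 23.6
```

>>> {"fn": "move_arm", "kwargs": {"increments": [[0,0,0.1,0,0,0],[0,0.01,0.2,0,0,0],[0,0.02,0.3,0,0,0],[0,0.03,0.4,0,0,0],[0,0.03,0.4,0,0,0]]}}

```text
clock: 20.45
eef_pos: [580.5, 26.1, 117.5]
tool_rot: [3.141, 0.001, 1.77]
force: [-0.6, -0.2, 7.6]
width: 23.4
```

>>> {"fn": "move_arm", "kwargs": {"increments": [[0,-0.05,-1,0,0,0],[0,-0.1,-2,0,0,0],[0,-0.1,-3,0,0,0],[0,-0.1,-4,0,0,0],[0,-0.1,-5,0,0,0],[0,-0.1,-5.2,0,0,0],[0,-0.1,-5.2,0,0,0]]}}

```text
clock: 21.15
eef_pos: [579.4, 26.0, 169.3]
tool_rot: [3.141, 0.0, 1.77]
force: [-0.6, 0.6, -0.9]
width: 23.6
```

Run:
```python
from h import *
import cv2
inc([551.8,159,155],1.77)
```

```text
clock 21.15 at [579.4  26.  169.3] [3.1405e+00 2.0000e-04 1.7703e+00] F [-0.6  0.6 -0.9] w 23.6 inc [13.58, -0.07, 1.43] [0.06, 0.01, 0.02]
```

>>> {"fn": "move_arm", "kwargs": {"increments": [[2,0,0,0,0,0],[5,0,0,0,0,0],[8,0,0,0,0,0],[11,0,0,0,0,0],[13,-0.07,0,0,0,0],[13.6,-0.07,0.4,0,0,0],[13.6,-0.07,1.2,0,0,0],[13.6,-0.07,1.2,0,0,0],[13.6,-0.07,1.2,0,0,0],[13.6,-0.07,1.2,0,0,0]]}}

```text
clock: 22.15
eef_pos: [551.9, 157.8, 156.6]
tool_rot: [-3.141, 0.001, 1.768]
force: [0.9, -0.3, 0.1]
width: 23.4
```

>>> {"fn": "move_arm", "kwargs": {"increments": [[0,0,0.3,0,0,0],[0,0,0.6,0,0,0],[0,0,0.9,0,0,0],[0,0,0.9,0,0,0],[0,0,0.9,0,0,0]]}}

```text
clock: 22.65
eef_pos: [551.4, 159.2, 147.6]
tool_rot: [-3.141, 0.0, 1.77]
force: [-0.2, -0.0, -1.0]
width: 23.4
```

>>> {"fn": "move_arm", "kwargs": {"increments": [[0,0,0.3,0,0,0],[0,0,0.6,0,0,0],[0,0.02,0.9,0,0,0],[0,0.03,1.2,0,0,0],[0,0.04,1.5,0,0,0],[0,0.04,1.8,0,0,0],[0,0.04,2,0,0,0],[0,0.04,2,0,0,0]]}}

```text
clock: 23.45
eef_pos: [551.9, 159.3, 127.4]
tool_rot: [-3.141, 0.0, 1.77]
force: [0.3, -0.1, -0.7]
width: 23.4
```

>>> {"fn": "move_arm", "kwargs": {"increments": [[0,0,0.1,0,0,0],[0,0.02,0.3,0,0,0],[0,0.03,0.4,0,0,0],[0,0.04,0.5,0,0,0],[0,0.05,0.6,0,0,0],[0,0.05,0.6,0,0,0]]}}

```text
clock: 24.05
eef_pos: [552.4, 159.4, 121.8]
tool_rot: [3.141, 0.0, 1.771]
force: [-0.2, -0.2, 1.1]
width: 23.2
```

>>> {"fn": "move_arm", "kwargs": {"increments": [[0,0,0.1,0,0,0],[0,0.01,0.2,0,0,0],[0,0.02,0.3,0,0,0],[0,0.03,0.4,0,0,0],[0,0.03,0.45,0,0,0],[0,0.03,0.45,0,0,0]]}}

```text
clock: 24.65
eef_pos: [552.8, 159.6, 118.0]
tool_rot: [3.141, 0.0, 1.771]
force: [-1.3, 0.7, 7.6]
width: 23.3
```

>>> {"fn": "move_arm", "kwargs": {"increments": [[0,0.01,0.1,0,0,0],[0,0.01,0.1,0,0,0],[0,0.01,0.1,0,0,0]]}}

```text
clock: 24.95
eef_pos: [552.9, 159.7, 117.0]
tool_rot: [3.141, 0.0, 1.771]
force: [-1.6, -0.4, 6.8]
width: 23.6
```

>>> {"fn": "move_arm", "kwargs": {"increments": [[0,-0.05,-1,0,0,0],[0,-0.1,-2,0,0,0],[0,-0.1,-3,0,0,0],[0,-0.1,-4,0,0,0],[0,-0.1,-5,0,0,0],[0,-0.1,-6,0,0,0],[0,-0.1,-7,0,0,0],[0,-0.1,-7,0,0,0],[0,-0.1,-7,0,0,0]]}}

```text
clock: 25.85
eef_pos: [551.8, 159.2, 186.4]
tool_rot: [3.141, 0.0, 1.77]
force: [0.2, -0.4, -0.3]
width: 23.4
```

Run:
```python
from h import *
import cv2
inc([554.5,-238.4,160],1.15)
```

```text
clock 25.85 at [551.8 159.2 186.4] [3.1413 0.     1.7704] F [ 0.2 -0.4 -0.3] w 23.4 inc [-39.03, -7.62, 2.64] [0.02, -0.0, 35.54]
```

>>> {"fn": "move_arm", "kwargs": {"increments": [[-4,-0.8,0,0,0,4],[-8,-1.6,0,0,0,8],[-12,-2.4,0,0,0,12],[-16,-3.2,0,0,0,15],[-20,-4,0,0,0,19],[-24,-4.7,0,0,0,22],[-28,-5.5,0,0,0,26],[-32,-6.2,0.5,0,0,29],[-36,-7,1.5,0,0,33],[-38.3,-7.5,2,0,0,35],[-39.03,-7.62,2.6,0,0,35.5],[-39.03,-7.62,2.6,0,0,35.5],[-39.03,-7.62,2.6,0,0,35.5],[-39.03,-7.62,2.6,0,0,35.5],[-39.03,-7.62,2.6,0,0,35.5],[-39.03,-7.62,2.6,0,0,35.5]]}}

```text
clock: 27.45
eef_pos: [554.9, -237.4, 160.6]
tool_rot: [3.141, -0.0, 1.152]
force: [-0.2, 0.4, -0.4]
width: 23.4
```

Run:
```python
from h import *
import cv2
inc([554.5,-238.4,110],1.15)
s=eyes.get_image("scene")[:,:,::-1];t=eyes.get_image("top")[:,:,::-1];cv2.imwrite("pics/t4.png",t)
o=np.zeros((504,784,3),np.uint8)
f=6
a=cv2.resize(t[155:235,258:356],None,fx=5,fy=5,interpolation=cv2.INTER_CUBIC);o[:400,:490]=a
b=cv2.resize(s[236:320,250:299],None,fx=6,fy=6,interpolation=cv2.INTER_CUBIC);o[:,490:784]=b[:504]
cv2.imwrite("pics/a4.png",np.clip(o*1.5,0,255).astype(np.uint8))
# gap: integrated darkness across the slots, before/after
t0=cv2.imread("pics/top0.png")
for nm,us in(("L",range(271,280)),("R",range(322,331))):
    for im in(t0,t):
        g=cv2.cvtColor(np.ascontiguousarray(im),cv2.COLOR_BGR2GRAY).astype(float)
        print(nm,np.mean([np.clip(95-g[(166 if nm=="R" else 176):(178 if nm=="R" else 189),u],0,None).sum() for u in us])/60*2.6)
```

```text
clock 27.45 at [ 554.9 -237.4  160.6] [ 3.1411e+00 -4.0000e-04  1.1525e+00] F [-0.2  0.4 -0.4] w 23.4 inc [-0.11, 0.0, 5.06] [0.03, -0.02, 0.14]
L 6.273703703703704
L 6.971851851851852
R 6.235185185185185
R 6.914074074074073
```

View pics/a4.png

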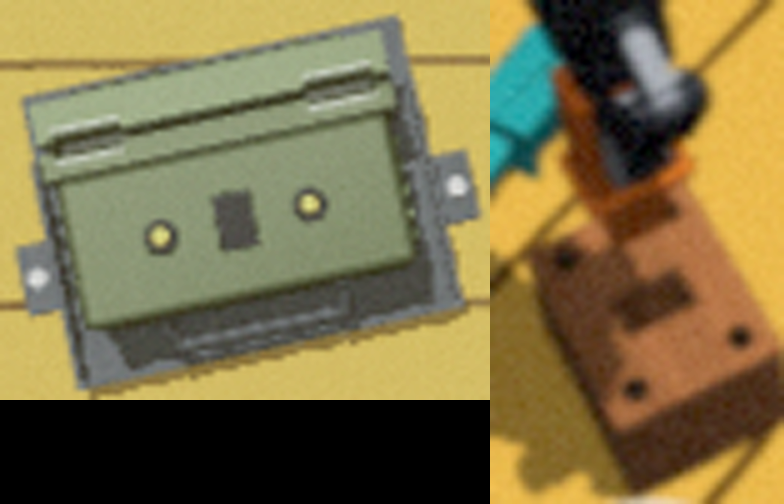

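The seam is evenly open and the block's slot lies clear under the wedge. I check the cover's displacement numerically from the shift of its far edge.

Run:
```python
from h import *
import cv2
from scipy.ndimage import map_coordinates
I=[cv2.imread("pics/top0.png").astype(float),cv2.imread("pics/t4.png").astype(float)]
ax=np.array([np.cos(.2),np.sin(.2),0]);ay=np.array([-ax[1],ax[0],0]);M=np.array([564.3,92.2,93])
xs=np.arange(-10,34,.5)
for nm,y0 in(("L",68),("R",-68)):
    pr=[]
    for im in I:
        a=im[...,1]-im[...,0]   # green - blue: olive vs grey
        pr.append(np.mean([[map_coordinates(a,[[v],[u]],order=1)[0] for u,v in [proj("top",M+ax*x+ay*(y0+d)) for x in xs]] for d in range(-18,19,2)],axis=0))
    e=[]
    for p in pr:
        hi=p[(xs>10)&(xs<16)].mean();lo=p[-4:].mean();k=np.where((xs>14)&(p<(hi+lo)/2))[0][0];e.append(xs[k-1]+.5*(p[k-1]-(hi+lo)/2)/(p[k-1]-p[k]))
    print(nm,"edge before/after",np.round(e,2),"moved",round(e[1]-e[0],2)); print(pr[0][::8].round(0),pr[1][::8].round(0))
```

```text
L edge before/after [132.4   19.43] moved -112.97
[19. 12. 14. 15. 13. 22. 23. 22. 18.  1.  9.] [20. 13. 13. 12. 17. 14. 23. 24. 24. 21. 13.]
R edge before/after [74.24 15.32] moved -58.92
[19. 12. 15. 15. 13. 22. 23. 23. 19.  2.  4.] [20. 13. 13. 11. 16. 14. 22. 24. 24. 22.  9.]
```

Run:
```python
from h import *
import cv2
from scipy.ndimage import map_coordinates
I=[cv2.imread("pics/top0.png").astype(float),cv2.imread("pics/t4.png").astype(float)]
ax=np.array([np.cos(.2),np.sin(.2),0]);ay=np.array([-ax[1],ax[0],0]);M=np.array([564.3,92.2,93])
xs=np.arange(14,36,.5)
for nm,y0 in(("L",68),("R",-68)):
    e=[]
    for im in I:
        a=im[...,1]-im[...,0]
        p=np.mean([[map_coordinates(a,[[v],[u]],order=1)[0] for u,v in [proj("top",M+ax*x+ay*(y0+d)) for x in xs]] for d in range(-18,19,2)],axis=0)
        k=np.where((xs>18)&(p<13))[0][0];e.append(xs[k-1]+.5*(p[k-1]-13)/(p[k-1]-p[k]))
    print(nm,np.round(e,2),round(e[1]-e[0],2))
inc([554.5,-238.4,110],1.15)
```

```text
L [23.08 28.16] 5.09
R [23.45 28.44] 4.99
clock 27.55 at [ 554.7 -237.9  160.5] [ 3.1412e+00 -1.0000e-04  1.1516e+00] F [-0.7  0.  -0.5] w 23.6 inc [-0.05, -0.0, 5.05] [0.02, -0.01, 0.09]
```

Both ends moved about 5.0 mm plus the initial gap, which matches the feel-based estimate. Now I put the wedge back.

>>> {"fn": "move_arm", "kwargs": {"increments": [[-0.05,0,1,0,0,0.1],[-0.05,0,2,0,0,0.1],[-0.05,0,3,0,0,0.1],[-0.05,0,4,0,0,0.1],[-0.05,0,5,0,0,0.1],[-0.05,0,5,0,0,0.1],[-0.05,0,5,0,0,0.1]]}}

```text
clock: 28.25
eef_pos: [554.2, -238.8, 109.8]
tool_rot: [-3.141, -0.0, 1.149]
force: [-0.3, -0.3, -0.4]
width: 23.4
```

Run:
```python
from h import *
inc([554.5,-238.4,72],1.15)
```

```text
clock 28.25 at [ 554.2 -238.8  109.8] [-3.141  -0.      1.1491] F [-0.3 -0.3 -0.4] w 23.4 inc [0.05, 0.01, 3.78] [-0.03, -0.0, -0.05]
```

>>> {"fn": "move_arm", "kwargs": {"increments": [[0.05,0.01,0.7,0,0,0],[0.05,0.01,1.4,0,0,0],[0.05,0.01,2.1,0,0,0],[0.05,0.01,2.8,0,0,0],[0.05,0.01,3.3,0,0,0],[0.05,0.01,3.6,0,0,0],[0.05,0.01,3.6,0,0,0],[0.05,0.01,3.6,0,0,0]]}}

```text
clock: 29.05
eef_pos: [554.7, -238.5, 74.3]
tool_rot: [3.141, -0.0, 1.149]
force: [-0.5, -0.2, -1.2]
width: 23.5
```

>>> {"fn": "move_arm", "kwargs": {"increments": [[0,0,0.1,0,0,0],[0,0,0.2,0,0,0],[0,0,0.25,0,0,0],[0,0,0.25,0,0,0]]}}

```text
clock: 29.45
eef_pos: [554.5, -238.4, 71.7]
tool_rot: [-3.142, -0.0, 1.149]
force: [-0.8, 0.5, -0.1]
width: 23.0
```

>>> {"fn": "move_arm", "kwargs": {"increments": [[0,0,0.05,0,0,0],[0,0,0.1,0,0,0],[0,0,0.1,0,0,0]]}}

```text
clock: 29.75
eef_pos: [554.6, -238.5, 70.9]
tool_rot: [3.141, 0.0, 1.149]
force: [0.1, -0.6, 1.1]
width: 23.9
```

>>> {"fn": "move_arm", "kwargs": {"increments": [[0,0,0,0,0,0],[0,0,0,0,0,0],[0,0,0,0,0,0],[0,0,0,0,0,0],[0,0,0,0,0,0],[0,0,0,0,0,0],[0,0,0,0,0,0],[0,0,0,0,0,0]], "grip": 1}}

```text
clock: 30.55
eef_pos: [554.5, -238.5, 70.7]
tool_rot: [-3.142, -0.0, 1.149]
force: [-0.1, -0.5, 0.5]
width: 85.4
```

>>> {"fn": "move_arm", "kwargs": {"increments": [[0,0,-1,0,0,0],[0,0,-3,0,0,0],[0,0,-6,0,0,0],[0,0,-9,0,0,0],[0,0,-12,0,0,0],[-3,0,-15,0,0,0],[-7,0,-17,0,0,0],[-11,0,-17,0,0,0],[-15,0,-17,0,0,0],[-18,0,-17,0,0,0],[-18,0,-17,0,0,0],[-18,0,-17,0,0,0],[-18,0,-17,0,0,0]]}}

```text
clock: 31.85
eef_pos: [481.8, -401.1, 241.1]
tool_rot: [3.141, -0.001, 1.151]
force: [-0.1, -0.0, 0.1]
width: 85.5
```

Run:
```python
from h import *
import cv2
s=eyes.get_image("scene")[:,:,::-1];t=eyes.get_image("top")[:,:,::-1]
print(ctrl.read_state()["eef_pos"],ctrl.read_state()["width"])
o=np.zeros((400,790,3),np.uint8)
o[:,:400]=cv2.resize(s[240:320,230:310],None,fx=5,fy=5,interpolation=cv2.INTER_CUBIC)
o[:,400:]=cv2.resize(t[140:220,390:468],None,fx=5,fy=5,interpolation=cv2.INTER_CUBIC)
cv2.imwrite("pics/a5.png",np.clip(o*1.5,0,255).astype(np.uint8))
roi=cv2.cvtColor(np.ascontiguousarray(t),cv2.COLOR_BGR2HSV)[155:212,395:450]
m=(roi[...,0]<20)&(roi[...,1]>150)&(roi[...,2]>110)
k=max(cv2.findContours(m.astype(np.uint8),0,2)[0],key=cv2.contourArea)+np.array([395,155]); r=cv2.minAreaRect(k);print(r,onz("top",*r[0],116))
```

```text
[ 481.94655491 -400.97956738  240.95512746] 85.76855875185
((428.9000549316406, 179.70001220703125), (12.969193458557129, 8.497057914733887), 26.56505012512207) [ 554.0566147  -238.30120443  116.        ]
```

View pics/a5.png

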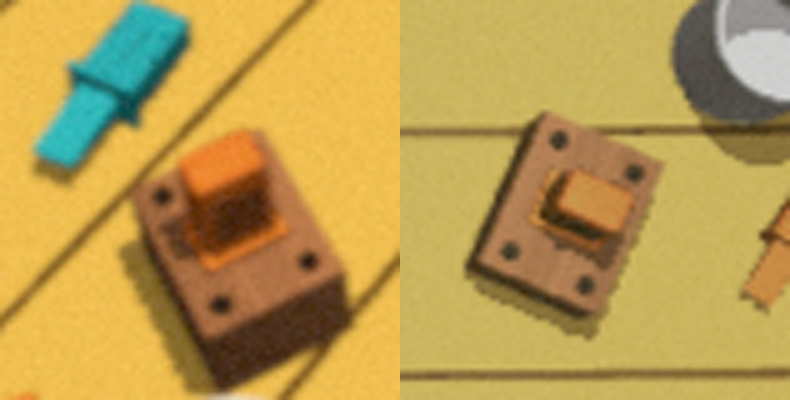

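The wedge stands fully seated in its block, with the handle at exactly the same pixel rectangle as at the start. The arm is clear and the bystanders are in place, so I hand in.

```bash
python3 -c "
from cell import ctrl
print(ctrl.finish_job())"
```

```text
the job is handed in; nothing more can be done
None
```

I freed the cover with the orange wedge, put the wedge back in its block, and handed the job in at about 32 s of the 72 s allowed.

**Prying:** I worked right, left, right, left. By the wedge's depth, one end was never more than about 2.5 mm ahead of the other.

**Force:** The wrist force at the end of each step never passed about 9 N. Forces between those readings were not recorded.

**Opening:** In the top view, the cover's far edge moved 5.1 mm at the left end and 5.0 mm at the right. This is on top of whatever gap was there at the start, and the depth of feel agrees with it. The edge measurement failed on its first run because of my edge-finding code; the rerun gave these figures.

**Wedge:** It is released, and the top view shows its handle at the same pixels as at the start. The arm is clear of it.

**Bystanders:** The arm's path stayed well away from the mug, coffee pack and radio. I did not measure their positions afterwards.

**Lookalikes:** Both unused wedges, turquoise and small orange, stood upright in the first pictures and lie on their sides in the last ones. They either toppled on their own or were brushed. They are not in the judging, and I did not use them.

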